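Stack the desk organiser tower

TASK

Put the stacking desk organiser together on its round dark metal base: the blue paper-clip pot at the bottom, the yellow push-pin pot on it, the red binder-clip pot on that, and the green lid on top. Each piece must stand upright and sit fully down in the one below; do not disturb the glue bottle or the tape measure that stand among them.

Things in the scene. Friction and masses are not known exactly. Their poses are not given: they have to be found in the camera images.
- pot_blue_center (a point): Blue round open pot of paper clips, loose, 0.11 kg; 58 mm diameter, 50 mm high, wall 3.5 mm, mouth 51 mm. It stands on a tapered foot 8 mm high (38 mm across at the bottom, 46 at the top) that drops into the mouth below until the side wall rests on that rim: each stacked pot adds 42 mm. Point on the axis, half-way up (25 mm above the foot's underside); z up the axis.
- pot_yellow_center (a point): Yellow round open pot holding coloured push pins, loose, about 0.10 kg; same shape and size as the blue pot. This point is on its axis, 25 mm above the underside of its foot; z is up.
- pot_red_center (a point): Red round open pot holding black binder clips, loose, about 0.12 kg; same shape and size as the blue pot. This point is on its axis, 25 mm above the underside of its foot; z is up.
- lid_knob (a point): Green lid, loose, 0.06 kg, lying knob up: disc 60 mm across and 5 mm thick on the same 8 mm tapered foot as the pots, with an upright round knob 22 to 24 mm in diameter and 26 mm high in the middle; 39 mm high in all. Point on the axis at the middle of the knob, 26 mm above the foot's underside, 13 mm above the disc; z up the axis.
- base: Fixed base: dark metal disc 100 mm across, 5 mm thick, with a round collar in the middle, 58 mm across at the top, mouth 51 mm, rim 14 mm above the desk; the first pot's foot drops into the collar until its side wall rests on the rim. Origin at the centre of the underside, on the desk; z up.
- glue: Bystander, loose: slender white glue bottle with a dark nozzle, 35 mm diameter, 112 mm high, standing. Origin at the centre of its underside. Leave it where it stands.
- measure: Bystander, loose: yellow tape measure with black label, 31 x 78 x 54 mm, standing. Origin at the centre of its underside, long side along y. Leave it where it stands.
Mind the look-alikes: they are no part of the job. What is meant by the part that bears pot_yellow_center is not orange or purple, and is the smaller of those in its own colour.

How it is judged:
By the outcome, as a careful person would: the job done as asked, in the order asked, and still so for the second after the job is handed in, with the robot touching nothing.
It also fails if it takes over 112 s, if anything falls off the work surface, if the arm or the gripper's body presses on something with over 40 N, if the wrist force passes 120 N, or if a joint passes its speed limit or range.

ROBOT

A 6-joint arm with a two-finger parallel gripper is mounted at the origin on a cart in front of the work surface, level with it; the furniture and walls round the work are solid. World frame = base frame: x ahead of the robot, y to its left, z up, the work surface at z = 0. Lengths are in m, angles in degrees, forces in N, time in s.
With the tool pointing down it reaches from about 0.3 to 0.75 m from the base axis. Payload 8.5 kg.
Tool frame: the origin (TCP) lies at the very end of the fingers, on their centre line; the grasp point (between the pads) lies env.pinch_z behind it (env.pinch_z is the distance from the TCP to the grasp point, in m); z points along the fingers, y is the line along which they close (so a half turn about z gives the same grasp; the last joint's range is limited). The gripper opens to 85 mm and grips with 20 to 120 N. Pads are 22 mm wide; open, the fingers measure 114 mm over their backs; the gripper's body (76 mm by 85 mm) begins 54 mm behind the grasp point. The pads swing forward as they close: fully open they stand 13 mm farther back than shut.
Start: joints at [-82.409, 21.807, 74.336, -0, 83.858, -12.336], TCP at [0.187, -0.517, 0.231] pointing down, gripper open.
Joint ranges: [-178.18, 178.18], [-50.72, 133.34], [12.68, 142.11], [-81.47, 261.47], [9.98, 163.14], [-165.26, 165.26]. Speed limits (degrees/s): [136.94, 136.94, 180, 180, 180, 180].

INTERFACE

Orientations are given as a 3x3 rotation matrix whose columns are the frame's x, y, z axes.
In Python, from rig import telemetry, get_image, env gives the robot as it stands. The module is installed in compiled form; this text tells all that it offers.
- The arm moves only by the tool apply_moves, never from a script. Its argument "series" is a list of rows, each a list of 7 numbers: the shift along the tool's x, y, z in mm, then the turn, a rotation vector about the tool's x, y, z in degrees, then the opening, from 0 (shut) to 1 (fully open). A call has 1 to 12 rows; each row shifts and turns the commanded pose from where the row before left it, along the tool's axes as they then stand; what a row does not reach is not made up. A row lasts 1/8 s, in which the tool goes at most 62.5 mm and 10.7 degrees, less where a joint would pass 70% of its speed; a pose out of reach is approached as far as the arm can. A call with a gripper value outside its range is refused whole. The fingers move at their own pace and stop on an object; "grip_force" is the grip in N (left out, the last holds). Time passes only in rows, so rows that do not move let the fingers close. It gives the time, the measured TCP pose, the force, the opening and the grip force at its end, in the units of the state.
- telemetry.observe(): the state, without advancing time (a new reading comes with each control period).
- get_image(name): name is "side" or "top"; returns a dict with "frame" (400x640x3 uint8, red, green, blue), "z_map" (400x640 float32, m along the optical axis (not along the pixel's ray), 0 where there is no reading), "vertical_fov" (degrees; the focal length in pixels is half the picture's height over the tangent of half this angle, whatever the lens; pixels are square), "cx", "cy" (the principal point, pixels), "eye" and "attitude" of the camera in the world. Camera axes: x right, y up, looking along -z (the intrinsics and any distortion apply to the point x, -y, -z); pixel columns grow to the right and rows downward; lengths in m; the calibration is good to about 2 mm. A picture is of the moment at which its call begins.
- env.close_job(): hands the job in; it is judged then, once.
The state is a dict: "time_s": time; "q": joint angles; "qvel": joint speeds; "joint_efforts": joint torques, N m; "position": TCP position; "tool_rot": TCP orientation; "ft_force": force on the tool from outside, world axes, zero at the start; "wrist_torque": the same for the moment, N m; "grip_width": finger opening in m; "gripper_force": force on a finger pad.
Only numpy, scipy, OpenCV 4.12 (cv2) and the standard library are available. Lean on these libraries where they do the work, as an engineer would, in place of code of your own. Each camera call takes 0.05 s, during which the arm holds its last target. There are 200 camera calls.

## Working session

There is one attempt and no reset: what is moved stays moved. The work goes in short steps, Python scripts to look and compute and a tool call to move; the robot and the scene stay as the last step left them, time stands still between calls to the robot, and variables do not carry over. Pictures are saved under pics/ and viewed, at most 14 in all, crops included, and the job is handed in when it is done.

Besides the shell and the picture viewer there is one more tool, called after ">>>" by a JSON object that holds its "method" and its "body". apply_moves: Moves the arm, as the interface text tells. Its arguments: {"type":"object","properties":{"series":{"type":"array"},"grip_force":{"type":"number"}},"required":["series"]}

```bash
mkdir -p pics; ls
python3 - <<'E'
from rig import telemetry,get_image,env
import cv2,numpy as np
print(env.pinch_z,[a for a in dir(env) if a[0]!='_'])
s=telemetry.observe();print(s)
for n in("top","side"):
    d=get_image(n);cv2.imwrite(f"pics/{n}0.png",d["frame"][:,:,::-1])
    print(n,{k:v for k,v in d.items() if k not in("frame","z_map")},(d["z_map"]>0).mean())
E
```

```text
pics
0.0187 ['MotionError', 'close_job', 'pinch_z']
{'time_s': 0.0, 'q': array([-8.24111452e+01,  2.18416330e+01,  7.43856186e+01, -6.96347771e-04,
        8.38581231e+01, -1.23353300e+01]), 'qvel': array([-0.08612406,  0.18645889, -0.07910437,  0.03885802,  0.02871673,
        0.09917939]), 'joint_efforts': array([ 1.88541198e-03, -4.48453474e+01, -2.31274670e+01, -7.48311459e-05,
        4.78573405e-03,  1.69902449e-06]), 'position': array([ 0.1873856 , -0.51677726,  0.23070067]), 'tool_rot': array([[ 9.40143953e-01,  3.40777499e-01, -2.08761790e-04],
       [ 3.40777425e-01, -9.40142845e-01,  1.47542194e-03],
       [ 3.06524695e-04, -1.45825032e-03, -9.99998890e-01]]), 'ft_force': array([ 0.00948245,  0.30278591, -0.04146326]), 'wrist_torque': array([-0.02071429, -0.06488193, -0.01002605]), 'gripper_force': 0.0, 'grip_width': 0.08537325948667182}
top {'vertical_fov': 50.200188263215516, 'cx': 314.72182063821117, 'cy': 202.0625692018262, 'eye': array([0.40667005, 0.01140942, 1.21034109]), 'attitude': array([[ 0.02590124,  0.9959899 , -0.08563438],
       [-0.99962407,  0.02657545,  0.00674226],
       [ 0.00899099,  0.08542756,  0.99630382]])} 0.99599609375
side {'vertical_fov': 47.25753886215616, 'cx': 322.8430480059176, 'cy': 190.69501440819118, 'eye': array([ 0.19975928, -1.17208975,  0.61746268]), 'attitude': array([[ 0.96738093,  0.10255546, -0.23163877],
       [-0.25332173,  0.39703029, -0.88215365],
       [ 0.00149793,  0.91205774,  0.41005905]])} 0.89949609375
```

View pics/top0.png

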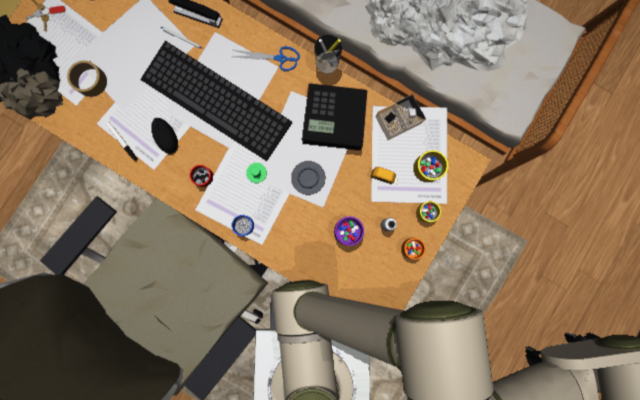

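View pics/side0.png

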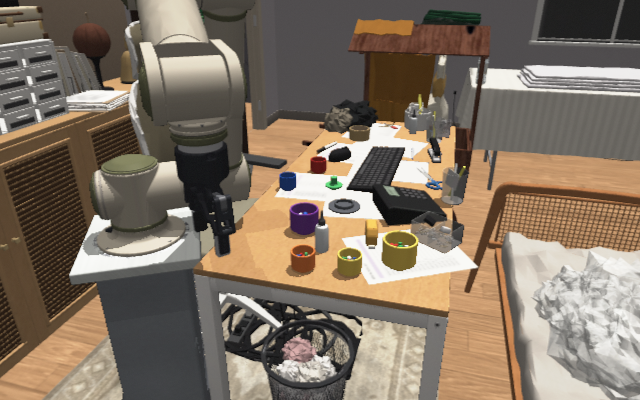

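The top view shows the blue pot at (243,225), red (201,175), lid (257,173), base (308,178), small yellow (429,212), glue (389,225) and measure (383,175). The large yellow (432,166), orange (413,249) and purple (349,232) pots are decoys. The side view confirms all of these are standing.

```bash
cat > h.py <<'E'
import numpy as np,cv2
from rig import telemetry,get_image,env
def cloud(d):
    h,w=d["z_map"].shape; f=h/2/np.tan(np.radians(d["vertical_fov"]/2))
    v,u=np.mgrid[:h,:w]; z=d["z_map"].astype(float)
    P=np.stack([(u-d["cx"])/f*z,-(v-d["cy"])/f*z,-z],-1)
    return P@np.array(d["attitude"]).T+d["eye"]
def hsv(d): return cv2.cvtColor(d["frame"],cv2.COLOR_RGB2HSV)
def box(shape,c,r):
    m=np.zeros(shape,bool);m[max(0,c[1]-r):c[1]+r,max(0,c[0]-r):c[0]+r]=1;return m
H={"blue":(105,125),"yellow":(22,35),"red":(0,6),"green":(45,85),"orange":(7,18),"purple":(128,150)}
def mask(d,col):
    h=hsv(d);lo,hi=H[col];k=(h[...,0]>=lo)&(h[...,0]<=hi)
    if col=="red":k|=h[...,0]>174
    return k&(h[...,1]>110)&(h[...,2]>40)&(d["z_map"]>0)
def circ(P):
    (c,r)=cv2.minEnclosingCircle(P[:,:2].astype(np.float32)); return np.array(c),r
E
python3 - <<'E'
from h import *
d=get_image("top");P=cloud(d)
print("desk z",[np.round(P[v,u],4) for u,v in[(330,260),(200,230),(460,210),(300,225)]])
for n,c,col,r in[("blue",(243,225),"blue",15),("red",(201,175),"red",15),("lid",(257,173),"green",14),("yel",(429,212),"yellow",14),("big",(432,166),"yellow",20),("meas",(383,175),"yellow",16),("orange",(413,249),"orange",15),("purple",(349,232),"purple",18)]:
    m=mask(d,col)&box(d["z_map"].shape,c,r);Q=P[m];zt=np.percentile(Q[:,2],90);R=Q[Q[:,2]>zt-.008]
    if n=="lid":R=Q[Q[:,2]<.022]
    print(n,m.sum(),"ztop",zt.round(4),circ(R),R[:,:2].mean(0).round(4), "bbox",R.min(0).round(3),R.max(0).round(3))
    if n=="lid":
        K=Q[Q[:,2]>.03];print(" knob",K.mean(0),len(K))
h=hsv(d)
Q=P[box(d["z_map"].shape,(308,178),20)&(h[...,2]<140)&(h[...,1]<90)&(P[...,2]>.003)]
print("base",circ(Q),len(Q));R=Q[Q[:,2]>.011];print("collar",circ(R),R[:,2].mean(),len(R))
Q=P[box(d["z_map"].shape,(389,225),14)];R=Q[Q[:,2]>.07];print("glue",R.mean(0),circ(R),R[:,2].max())
d2=get_image("side");P2=cloud(d2)
for n,c,col,r in[("blue",(288,181),"blue",14),("red",(318,164),"red",14),("lid",(334,183),"green",12),("yel",(349,262),"yellow",18)]:
    m=mask(d2,col)&box(d2["z_map"].shape,c,r);Q=P2[m];zt=np.percentile(Q[:,2],95);R=Q[Q[:,2]>zt-.01]
    if n=="lid":R=Q[Q[:,2]<.022]
    print("side",n,m.sum(),zt.round(4),circ(R),"bbox",R.min(0).round(3),R.max(0).round(3))
E
```

```text
desk z [array([ 0.3484, -0.0439,  0.0016]), array([ 0.4263,  0.389 , -0.2476]), array([ 0.4989, -0.4103,  0.0025]), array([0.4443, 0.0431, 0.0047])]
blue 115 ztop 0.0518 (array([0.43853128, 0.19958998]), 0.028381923213601112) [0.4402 0.1967] bbox [0.412 0.172 0.044] [0.466 0.227 0.054]
red 176 ztop 0.0508 (array([0.57353389, 0.32144344]), 0.029459837824106216) [0.5738 0.3184] bbox [0.544 0.293 0.043] [0.601 0.348 0.056]
lid 303 ztop 0.038 (array([0.58940774, 0.17070775]), 0.02797776646912098) [0.5887 0.1698] bbox [0.562 0.143 0.008] [0.617 0.198 0.021]
 knob [0.58776399 0.17194355 0.03820675] 55
yel 186 ztop 0.0523 (array([ 0.48916447, -0.31158394]), 0.029431022703647614) [ 0.4912 -0.3121] bbox [ 0.463 -0.339  0.045] [ 0.518 -0.283  0.057]
big 403 ztop 0.0738 (array([ 0.61364502, -0.31156421]), 0.04243381321430206) [ 0.6147 -0.3103] bbox [ 0.572 -0.352  0.066] [ 0.655 -0.27   0.077]Traceback (most recent call last):
  File "<stdin>", line 5, in <module>
    return _quantile_unchecked(
        a, q, axis, out, overwrite_input, method, keepdims, weights)
    return _ureduce(a,
                    func=_quantile_ureduce_func,
    ...<5 lines>...
                    overwrite_input=overwrite_input,
                    method=method)
    r = func(a, **kwargs)
    result = _quantile(arr,
                       quantiles=q,
    ...<2 lines>...
                       out=out,
                       weights=wgt)
    slices_having_nans = np.isnan(arr[-1, ...])
                                  ~~~^^^^^^^^^
IndexError: index -1 is out of bounds for axis 0 with size 0
```

Run:
```python
from h import *
d=get_image("top");P=cloud(d);S=d["z_map"].shape
h=hsv(d)
for n,c,r in[("meas",(383,175),14),("glue",(389,225),12),("orange",(413,249),13),("calc",(335,115),30),("purple",(349,232),18)]:
    Q=P[box(S,c,r)];zt=np.percentile(Q[:,2],97);R=Q[Q[:,2]>zt-.02];print(n,zt,R.min(0).round(3),R.max(0).round(3))
Q=P[box(S,(308,178),21)&(h[...,2]<140)&(h[...,1]<90)]
print("base",circ(Q),len(Q));R=Q[Q[:,2]>.0125];print("collar",circ(R),R[:,:2].mean(0),R[:,2].mean(),len(R))
d2=get_image("side");P2=cloud(d2)
for n,c,col,r in[("blue",(288,181),"blue",14),("red",(318,164),"red",14),("lid",(334,183),"green",12),("yel",(349,262),"yellow",18)]:
    m=mask(d2,col)&box(S,c,r);Q=P2[m];zt=np.percentile(Q[:,2],95);R=Q[Q[:,2]>zt-.01]
    if n=="lid":R=Q[Q[:,2]<.022]
    print("side",n,m.sum(),zt.round(4),circ(R),"bbox",R.min(0).round(3),R.max(0).round(3))
h2=hsv(d2);m=box(S,(344,206),19)&(h2[...,2]<140)&(h2[...,1]<90);Q=P2[m];R=Q[Q[:,2]>.0125]
print("side base",circ(Q),circ(R),len(Q),len(R))
a=cv2.resize(d["frame"][140:260,180:460],None,fx=2.8,fy=2.8,interpolation=cv2.INTER_CUBIC)
cv2.imwrite("pics/t1.png",a[:,:,::-1])
```

```text
meas 0.05467257197490548 [ 0.407 -0.218  0.035] [0.612 0.011 1.21 ]
glue 0.09203842272936646 [ 0.407 -0.212  0.073] [0.462 0.011 1.21 ]
orange 0.05161688374589274 [ 0.359 -0.299  0.032] [0.413 0.011 1.21 ]
calc 0.058703045292658275 [ 0.407 -0.128  0.039] [0.799 0.038 1.21 ]
purple 0.06911804457281955 [ 0.392 -0.128  0.049] [0.468 0.011 1.21 ]
base (array([0.51727074, 0.02133503]), 0.11114514619112015) 897
collar (array([0.5061065 , 0.02091679]), 0.09998991340398788) [0.5698238  0.02531152] 0.10672243861981133 52
side blue 259 0.0499 (array([0.43956029, 0.19974324]), 0.033076345920562744) bbox [0.413 0.167 0.04 ] [0.465 0.231 0.052]
side red 227 0.0504 (array([0.57449669, 0.32479265]), 0.03483258932828903) bbox [0.545 0.292 0.04 ] [0.599 0.36  0.053]
side lid 118 0.0374 (array([0.58833903, 0.16633101]), 0.02784685045480728) bbox [0.561 0.139 0.005] [0.613 0.188 0.022]
side yel 540 0.0502 (array([ 0.48867244, -0.31104055]), 0.030256468802690506) bbox [ 0.461 -0.341  0.04 ] [ 0.516 -0.282  0.053]
side base (array([ 0.41461387, -0.51144958]), 0.6947998404502869) (array([ 0.43490133, -0.5232805 ]), 0.6902051568031311) 418 56
```

View pics/t1.png

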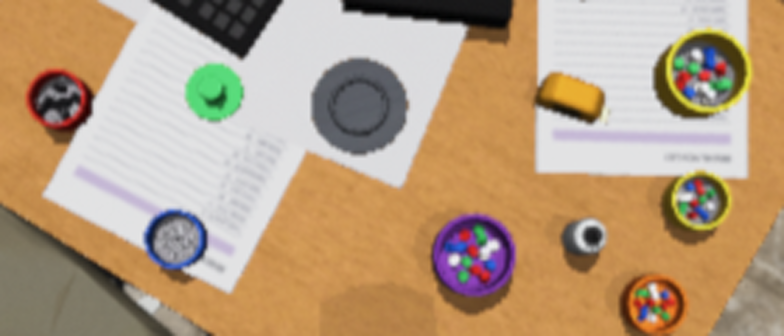

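The crop shows the base disc centred at crop (359,106), i.e. (308.2,177.9) in the picture. The pots are clear of each other.

Run:
```python
from h import *
for n,c,r in[("top",(308,178),20),("side",(344,206),19)]:
    d=get_image(n);P=cloud(d);S=d["z_map"].shape;h=hsv(d)
    m=box(S,c,r)&(h[...,2]<135)&(d["z_map"]>0)&(P[...,2]<.03)
    k,l,st,ce=cv2.connectedComponentsWithStats(m.astype(np.uint8));i=1+st[1:,4].argmax()
    Q=P[l==i];print(n,st[i],ce[i],circ(Q),Q.min(0).round(3),Q.max(0).round(3))
    z=np.sort(Q[:,2]);print(z[[0,len(z)//2,-5]]);R=Q[Q[:,2]>.011];print("collar",len(R),circ(R),R.min(0),R.max(0))
    ys,xs=np.nonzero(l==i);(ex,ey),ax,an=cv2.fitEllipse(cv2.findContours((l==i).astype(np.uint8),0,1)[0][0])
    f=S[0]/2/np.tan(np.radians(d["vertical_fov"]/2));r=np.array(d["attitude"])@[(ex-d["cx"])/f,-(ey-d["cy"])/f,-1]
    print("ellipse ray z=.005",(d["eye"]+r*(.005-d["eye"][2])/r[2]).round(4),ax)
```

```text
top [292 161  33  34 889] [307.95613048 177.42857143] (array([0.58022624, 0.02417797]), 0.048583272844552994) [ 0.532 -0.022 -0.002] [0.628 0.07  0.019]
[-0.00167089  0.00543952  0.01761496]
collar 77 (array([0.58065563, 0.02962699]), 0.042372286319732666) [ 0.55122858 -0.01005742  0.01112584] [0.61998014 0.0618231  0.01927946]
ellipse ray z=.005 [0.5801 0.0244 0.005 ] (32.58612060546875, 33.058040618896484)
side [329 199  31  15 361] [343.82825485 206.08864266] (array([0.57820934, 0.01912867]), 0.048539746552705765) [ 0.532 -0.028 -0.   ] [0.627 0.065 0.017]
[-6.61585013e-05  6.61257532e-03  1.62243668e-02]
collar 66 (array([0.57982534, 0.02486192]), 0.03125136345624924) [ 0.54981048 -0.00604706  0.01113886] [0.60752646 0.05323717 0.017354  ]
ellipse ray z=.005 [0.5785 0.0192 0.005 ] (13.796338081359863, 30.29848289489746)
```

>>> {"method": "apply_moves", "body": {"series": [[0,0,0,0,0,10,1],[0,0,0,0,0,9.9,1],[16,-43,0,0,0,0,1],[16,-43,0,0,0,0,1],[16,-43,0,0,0,0,1],[16,-43,0,0,0,0,1],[16,-43,0,0,0,0,1],[16,-43,0,0,0,0,1],[16,-43,0,0,0,0,1],[16,-43,0,0,0,0,1],[16,-43,0,0,0,0,1],[16,-43,0,0,0,0,1]], "grip_force": 30}}

```text
time_s: 1.85
position: [0.3475, -0.0856, 0.2315]
tool_rot: [[1.0, 0.0, 0.001], [0.0, -1.0, -0.0], [0.001, 0.0, -1.0]]
ft_force: [0.2, -1.7, -0.4]
grip_width: 0.0854
gripper_force: 0.0
```

>>> {"method": "apply_moves", "body": {"series": [[13,-41,0,0,0,0,1],[13,-41,0,0,0,0,1],[13,-41,0,0,0,0,1],[13,-41,0,0,0,0,1],[13,-41,0,0,0,0,1],[13,-41,0,0,0,0,1],[14,-40,0,0,0,0,1],[0,0,40,0,0,0,1],[0,0,40,0,0,0,1],[0,0,40,0,0,0,1],[0,0,20,0,0,0,1],[0,0,0,0,0,0,1]]}}

```text
time_s: 3.35
position: [0.4385, 0.1989, 0.0904]
tool_rot: [[1.0, 0.0, -0.003], [0.0, -1.0, -0.001], [-0.003, 0.001, -1.0]]
ft_force: [0.3, -0.3, 0.5]
grip_width: 0.0853
gripper_force: 0.0
```

Run:
```python
from h import *
print(telemetry.observe()["position"])
d=get_image("side");f=d["frame"][110:260,230:400];cv2.imwrite("pics/s2.png",cv2.resize(f,None,fx=3.5,fy=3.5)[:,:,::-1])
```

```text
[0.43852122 0.19894143 0.09040645]
```

View pics/s2.png

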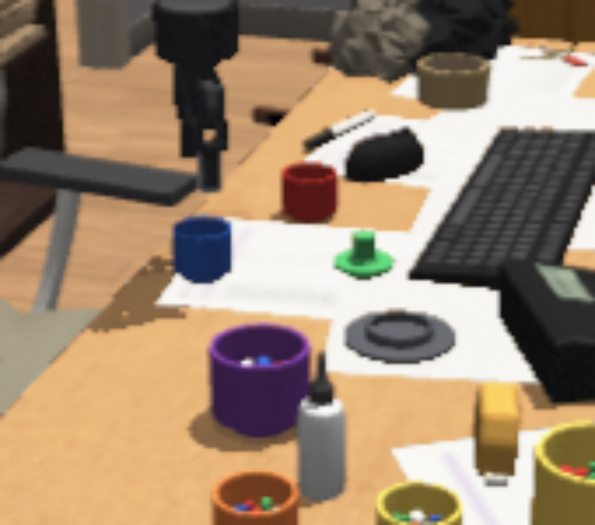

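The gripper hangs above the blue pot (crop (203,250)), with the near finger at (208,165), lined up with it. Descend and grip.

>>> {"method": "apply_moves", "body": {"series": [[0,0,25,0,0,0,1],[0,0,25,0,0,0,1],[0,0,20,0,0,0,1],[0,0,7,0,0,0,1],[0,0,0,0,0,0,1],[0,0,0,0,0,0,0.4],[0,0,0,0,0,0,0.4],[0,0,0,0,0,0,0.4],[0,0,0,0,0,0,0.4],[0,0,0,0,0,0,0.4],[0,0,0,0,0,0,0.4],[0,0,0,0,0,0,0.4]], "grip_force": 30}}

```text
time_s: 4.9
position: [0.4396, 0.1993, 0.0154]
tool_rot: [[1.0, 0.0, 0.002], [0.0, -1.0, 0.0], [0.002, -0.0, -1.0]]
ft_force: [-2.2, 0.6, 7.8]
grip_width: 0.0569
gripper_force: 31.0
```

>>> {"method": "apply_moves", "body": {"series": [[0,0,-10,0,0,0,0.4],[0,0,-25,0,0,0,0.4],[0,0,-30,0,0,0,0.4],[0,0,-15,0,0,0,0.4],[20,25,0,0,0,0,0.4],[30,38,0,0,0,0,0.4],[30,38,0,0,0,0,0.4],[30,38,0,0,0,0,0.4],[20,25,0,0,0,0,0.4],[10,13,0,0,0,0,0.4],[0,0,0,0,0,0,0.4],[0,0,0,0,0,0,0.4]]}}

```text
time_s: 6.4
position: [0.5784, 0.0232, 0.0944]
tool_rot: [[1.0, 0.001, -0.001], [0.001, -1.0, 0.0], [-0.001, -0.0, -1.0]]
ft_force: [0.1, -0.7, -1.0]
grip_width: 0.0566
gripper_force: 32.6
```

```bash
cat > look.py <<'E'
from h import *
import sys
u,v,r,name=int(sys.argv[1]),int(sys.argv[2]),int(sys.argv[3]),sys.argv[4]
s=telemetry.observe();print(s["position"].round(4),s["ft_force"].round(1),s["grip_width"])
d=get_image("side");f=d["frame"][v-r:v+r,u-r:u+r];cv2.imwrite(f"pics/{name}.png",cv2.resize(f,(590,590),interpolation=2)[:,:,::-1])
P=cloud(d)
for n in sys.argv[5:]:
    m=mask(d,n)&box(d["z_map"].shape,(u,v),r)
    k,l,st,ce=cv2.connectedComponentsWithStats(m.astype(np.uint8))
    for i in range(1,k):
        if st[i,4]<25: continue
        Q=P[l==i];lo,hi=np.percentile(Q,2,axis=0),np.percentile(Q,98,axis=0)
        print(n,st[i],"lo",lo.round(4),"hi",hi.round(4),"midx",((lo+hi)/2)[0].round(4))
E
python3 look.py 344 190 50 s3 blue
```

```text
[0.5784 0.0232 0.0944] [ 0.1 -0.7 -1. ] 0.05662519401751696
blue [335 164  19  21 209] lo [ 0.5498 -0.0066  0.0841] hi [0.6018 0.0532 0.1306] midx 0.5758
```

View pics/s3.png

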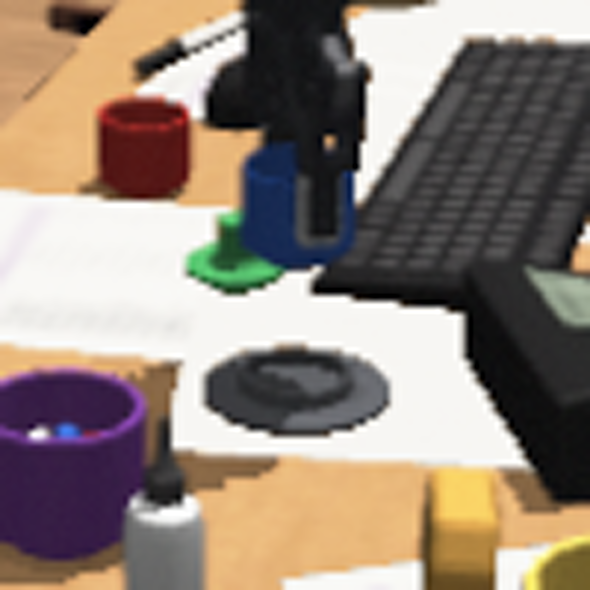

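The picture shows the blue pot hanging upright over the base: pot at crop (299,205), collar at (297,375). Lower it.

>>> {"method": "apply_moves", "body": {"series": [[1,1,20,0,0,0,0.4],[0,0,20,0,0,0,0.4],[0,0,15,0,0,0,0.4],[0,0,5,0,0,0,0.4],[0,0,4,0,0,0,0.4],[0,0,3,0,0,0,0.4],[0,0,3,0,0,0,0.4],[0,0,2,0,0,0,0.4],[0,0,1,0,0,0,0.4],[0,0,0,0,0,0,0.4]]}}

```text
time_s: 7.7
position: [0.5803, 0.0214, 0.0216]
tool_rot: [[1.0, 0.001, 0.001], [0.001, -1.0, 0.0], [0.001, -0.0, -1.0]]
ft_force: [-0.9, 3.9, 2.5]
grip_width: 0.0569
gripper_force: 32.9
```

>>> {"method": "apply_moves", "body": {"series": [[0,-1,1,0,0,0,0.4],[0,0,0,0,0,0,0.4],[0,0,0,0,0,0,0.9],[0,0,0,0,0,0,0.9],[0,0,0,0,0,0,0.9],[0,0,0,0,0,0,0.9],[0,0,-20,0,0,0,0.9],[0,0,-40,0,0,0,1],[0,0,-50,0,0,0,1],[0,0,-40,0,0,0,1],[0,0,0,0,0,0,1]]}}

```text
time_s: 9.07
position: [0.5814, 0.022, 0.1734]
tool_rot: [[1.0, 0.001, 0.006], [0.001, -1.0, -0.001], [0.006, 0.001, -1.0]]
ft_force: [-0.7, 0.8, -0.6]
grip_width: 0.0855
gripper_force: 0.0
```

```bash
python3 look.py 344 190 50 s4 blue
python3 - <<'E'
from h import *
d=get_image("top");P=cloud(d);m=mask(d,"blue")&box(d["z_map"].shape,(308,176),22);Q=P[m];print(len(Q),np.percentile(Q,[2,98],axis=0) if len(Q) else "")
E
```

```text
[0.5814 0.022  0.1734] [-0.7  0.8 -0.6] 0.08549714245684517
blue [335 187  20  20 337] lo [ 0.5522 -0.0086  0.0117] hi [0.606  0.0515 0.0578] midx 0.5791
59 [[ 0.5472417  -0.00679161  0.00472571]
 [ 0.59249896  0.05264102  0.31787297]]
```

View pics/s4.png

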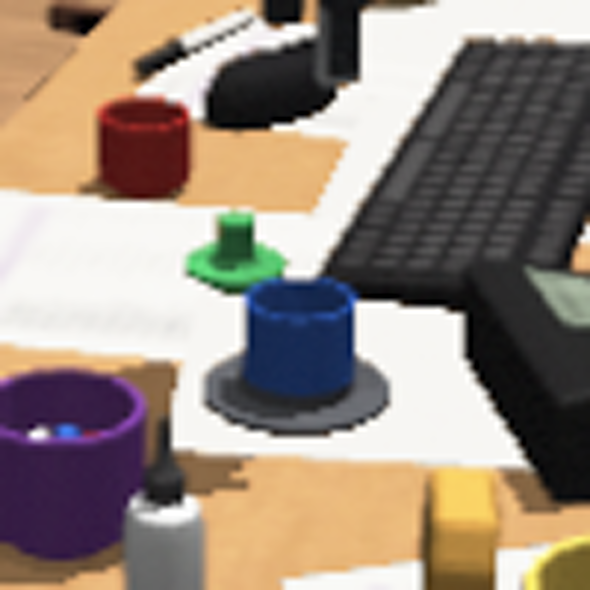

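The blue pot stands upright in the collar (crop (300,335)). Next is yellow.

>>> {"method": "apply_moves", "body": {"series": [[-10,37,0,0,0,0,1],[-10,37,0,0,0,0,1],[-10,37,0,0,0,0,1],[-10,37,0,0,0,0,1],[-10,37,0,0,0,0,1],[-10,37,0,0,0,0,1],[-10,37,0,0,0,0,1],[-11,37,0,0,0,0,1],[-11,37,0,0,0,0,1],[0,0,40,0,0,0,1],[0,0,40,0,0,0,1],[0,0,0,0,0,0,1]]}}

```text
time_s: 10.68
position: [0.4867, -0.3095, 0.0867]
tool_rot: [[1.0, 0.0, -0.006], [0.0, -1.0, 0.006], [-0.006, -0.006, -1.0]]
ft_force: [0.9, 0.4, -0.6]
grip_width: 0.0855
gripper_force: 0.0
```

```bash
python3 look.py 345 235 60 s5 yellow
python3 - <<'E'
from h import *
d=get_image("top");P=cloud(d)
print(d["frame"][212,429],P[212,429])
E
```

```text
[ 0.4867 -0.3095  0.0867] [ 0.9  0.4 -0.6] 0.08550562900876195
yellow [369 219   8   9  50] lo [ 0.5845 -0.2042  0.0492] hi [ 0.602  -0.167   0.0548] midx 0.5933
yellow [382 230  23  41 752] lo [ 0.5722 -0.3522  0.0138] hi [ 0.6371 -0.2725  0.0731] midx 0.6047
yellow [338 248  24  28 531] lo [ 0.4616 -0.3402  0.0111] hi [ 0.5139 -0.2837  0.0512] midx 0.4878
[214 203 182] [ 0.46103422 -0.20399416  0.43005216]
```

View pics/s5.png

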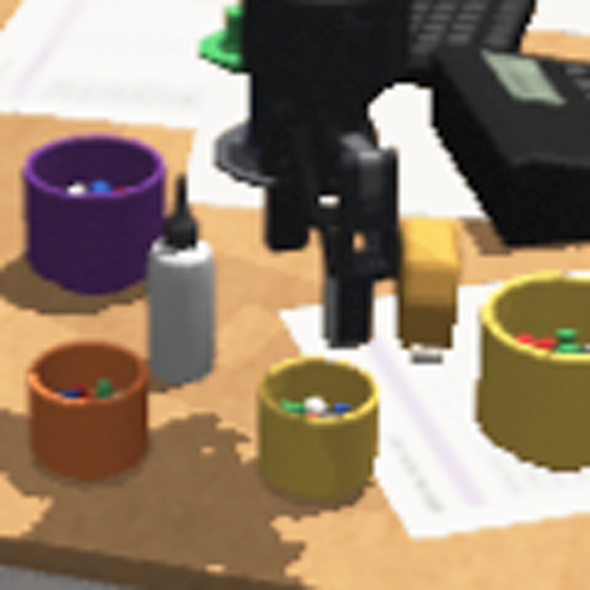

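The open fingers are over the small yellow pot (crop (318,425)); the glue at (182,310) and the tape measure at (430,285) are clear. Descend and grip.

>>> {"method": "apply_moves", "body": {"series": [[2,2,25,0,0,0,1],[0,0,25,0,0,0,1],[0,0,18,0,0,0,1],[0,0,5,0,0,0,1],[0,0,0,0,0,0,1],[0,0,0,0,0,0,0.4],[0,0,0,0,0,0,0.4],[0,0,0,0,0,0,0.4],[0,0,0,0,0,0,0.4],[0,0,0,0,0,0,0.4],[0,0,0,0,0,0,0.4]]}}

```text
time_s: 12.15
position: [0.4907, -0.3131, 0.0185]
tool_rot: [[1.0, 0.001, 0.001], [0.001, -1.0, -0.001], [0.001, 0.001, -1.0]]
ft_force: [-1.0, 1.4, 6.8]
grip_width: 0.0578
gripper_force: 31.6
```

>>> {"method": "apply_moves", "body": {"series": [[0,0,-10,0,0,0,0.4],[0,0,-25,0,0,0,0.4],[0,0,-40,0,0,0,0.4],[0,0,-50,0,0,0,0.4],[0,0,-40,0,0,0,0.4],[0,0,0,0,0,0,0.4]]}}

```text
time_s: 12.9
position: [0.4912, -0.3136, 0.1861]
tool_rot: [[1.0, 0.001, 0.005], [0.001, -1.0, -0.005], [0.005, 0.005, -1.0]]
ft_force: [0.2, 0.7, -1.5]
grip_width: 0.0576
gripper_force: 32.6
```

>>> {"method": "apply_moves", "body": {"series": [[5,-20,0,0,0,0,0.4],[10,-37,0,0,0,0,0.4],[10,-37,0,0,0,0,0.4],[10,-37,0,0,0,0,0.4],[10,-37,0,0,0,0,0.4],[10,-37,0,0,0,0,0.4],[10,-37,0,0,0,0,0.4],[10,-37,0,0,0,0,0.4],[9,-37,0,0,0,0,0.4],[5,-20,0,0,0,0,0.4],[0,0,40,0,0,0,0.4],[0,0,40,0,0,0,0.4]]}}

```text
time_s: 14.4
position: [0.5787, 0.0236, 0.1009]
tool_rot: [[1.0, 0.001, -0.0], [0.001, -1.0, -0.0], [-0.0, 0.0, -1.0]]
ft_force: [0.7, 0.1, -1.1]
grip_width: 0.0578
gripper_force: 32.6
```

>>> {"method": "apply_moves", "body": {"series": [[0,0,0,0,0,0,0.4],[0,0,0,0,0,0,0.4]]}}

```text
time_s: 14.65
position: [0.5798, 0.023, 0.1036]
tool_rot: [[1.0, 0.0, 0.002], [0.0, -1.0, -0.0], [0.002, 0.0, -1.0]]
ft_force: [-0.1, 0.1, -1.1]
grip_width: 0.0579
gripper_force: 33.1
```

```bash
python3 look.py 344 180 50 s6 yellow blue
```

```text
[0.5798 0.023  0.1036] [-0.1  0.1 -1.1] 0.057886667204509044
yellow [335 162  20  22 230] lo [ 0.5506 -0.0083  0.0113] hi [0.6533 0.1865 0.1398] midx 0.6019
yellow [369 220   8   8  58] lo [ 0.5801 -0.2056  0.0499] hi [ 0.6013 -0.1744  0.0557] midx 0.5907
blue [335 187  20  20 336] lo [ 0.5522 -0.0096  0.0125] hi [0.6056 0.0517 0.0581] midx 0.5789
```

View pics/s6.png

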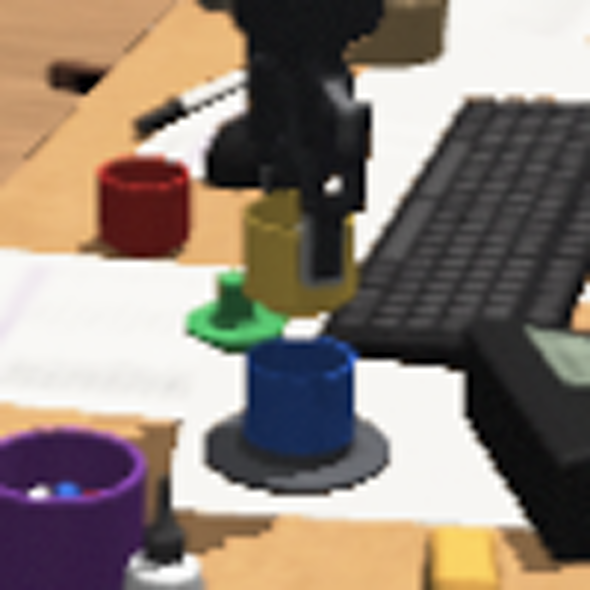

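Yellow (crop (300,255)) is straight above blue (301,395). Lower it.

>>> {"method": "apply_moves", "body": {"series": [[0,0,15,0,0,0,0.4],[0,0,7,0,0,0,0.4],[0,0,5,0,0,0,0.4],[0,0,4,0,0,0,0.4],[0,0,3,0,0,0,0.4],[0,0,2,0,0,0,0.4],[0,0,1,0,0,0,0.4],[0,0,0,0,0,0,0.4]]}}

```text
time_s: 15.7
position: [0.5794, 0.0227, 0.0664]
tool_rot: [[1.0, 0.0, 0.001], [0.0, -1.0, -0.001], [0.001, 0.001, -1.0]]
ft_force: [-3.5, -2.1, 6.3]
grip_width: 0.0581
gripper_force: 33.7
```

>>> {"method": "apply_moves", "body": {"series": [[0,0,1,0,0,0,0.4],[0,0,0,0,0,0,0.4],[0,0,0,0,0,0,0.4]]}}

```text
time_s: 16.08
position: [0.5796, 0.0227, 0.0663]
tool_rot: [[1.0, 0.001, 0.002], [0.001, -1.0, -0.001], [0.002, 0.001, -1.0]]
ft_force: [-4.5, -1.9, 13.3]
grip_width: 0.0581
gripper_force: 34.2
```

>>> {"method": "apply_moves", "body": {"series": [[0,0,-1,0,0,0,0.4],[0,0,0,0,0,0,0.9],[0,0,0,0,0,0,0.9],[0,0,0,0,0,0,0.9],[0,0,0,0,0,0,0.9],[0,0,-20,0,0,0,0.9],[0,0,-40,0,0,0,1],[0,0,-50,0,0,0,1],[0,0,-30,0,0,0,1],[0,0,0,0,0,0,1]]}}

```text
time_s: 17.32
position: [0.58, 0.0231, 0.2075]
tool_rot: [[1.0, 0.001, 0.005], [0.001, -1.0, -0.001], [0.005, 0.001, -1.0]]
ft_force: [0.8, -0.8, -0.3]
grip_width: 0.0855
gripper_force: 0.0
```

```bash
python3 look.py 344 180 50 s7 yellow blue red
```

```text
[0.58   0.0231 0.2075] [ 0.8 -0.8 -0.3] 0.08550272320692132
yellow [334 174  21  20 338] lo [ 0.5502 -0.0068  0.0584] hi [0.603  0.054  0.0992] midx 0.5766
yellow [369 220   8   8  58] lo [ 0.5799 -0.2078  0.0491] hi [ 0.6015 -0.1736  0.0556] midx 0.5907
blue [335 192  19  15 222] lo [ 0.5521 -0.0083  0.0153] hi [0.6037 0.0186 0.0541] midx 0.5779
red [311 157  15  17 228] lo [0.5465 0.2901 0.0034] hi [0.5967 0.3505 0.0521] midx 0.5716
```

View pics/s7.png

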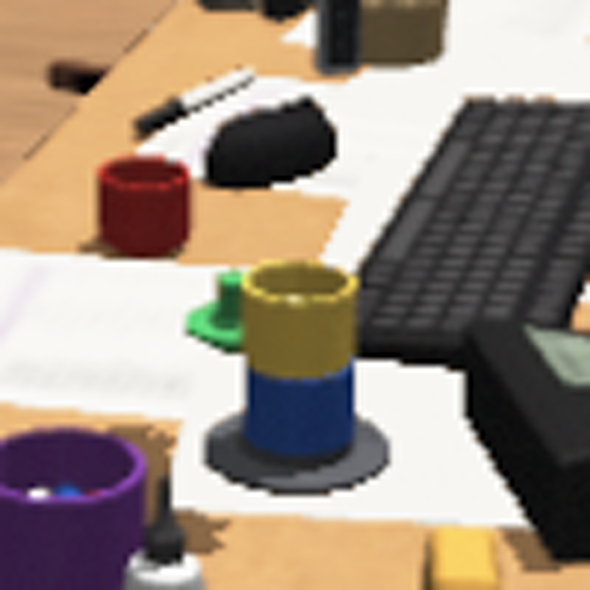

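Yellow is seated on blue with no gap (seam at crop y≈373). Next is red.

>>> {"method": "apply_moves", "body": {"series": [[0,-20,0,0,0,0,1],[-1,-38,0,0,0,0,1],[-1,-38,0,0,0,0,1],[-1,-38,0,0,0,0,1],[-1,-38,0,0,0,0,1],[-1,-38,0,0,0,0,1],[-1,-38,0,0,0,0,1],[-1,-38,0,0,0,0,1],[0,-12,30,0,0,0,1],[0,0,45,0,0,0,1],[0,0,40,0,0,0,1],[0,0,0,0,0,0,1]]}}

```text
time_s: 18.88
position: [0.5696, 0.3215, 0.0864]
tool_rot: [[1.0, 0.001, -0.008], [0.001, -1.0, -0.003], [-0.008, 0.003, -1.0]]
ft_force: [0.4, -1.0, 0.6]
grip_width: 0.0852
gripper_force: 0.0
```

>>> {"method": "apply_moves", "body": {"series": [[0,0,0,0,0,0,1]]}}

```text
time_s: 19.0
position: [0.5723, 0.3219, 0.0915]
tool_rot: [[1.0, 0.001, 0.001], [0.001, -1.0, 0.001], [0.001, -0.001, -1.0]]
ft_force: [-0.7, 0.6, 0.8]
grip_width: 0.0853
gripper_force: 0.0
```

>>> {"method": "apply_moves", "body": {"series": [[1,1,25,0,0,0,1],[0,0,25,0,0,0,1],[0,0,18,0,0,0,1],[0,0,7,0,0,0,1],[0,0,0,0,0,0,1],[0,0,0,0,0,0,0.4],[0,0,0,0,0,0,0.4],[0,0,0,0,0,0,0.4],[0,0,0,0,0,0,0.4],[0,0,0,0,0,0,0.4],[0,0,0,0,0,0,0.4]]}}

```text
time_s: 20.38
position: [0.5736, 0.3204, 0.0165]
tool_rot: [[1.0, 0.001, 0.002], [0.001, -1.0, 0.001], [0.002, -0.001, -1.0]]
ft_force: [-1.2, 0.5, 5.3]
grip_width: 0.057
gripper_force: 32.3
```

>>> {"method": "apply_moves", "body": {"series": [[0,0,-10,0,0,0,0.4],[0,0,-25,0,0,0,0.4],[0,0,-40,0,0,0,0.4],[0,0,-50,0,0,0,0.4],[0,0,-50,0,0,0,0.4],[0,0,-20,0,0,0,0.4],[0,0,0,0,0,0,0.4],[0,0,0,0,0,0,0.4]]}}

```text
time_s: 21.38
position: [0.5725, 0.3199, 0.2089]
tool_rot: [[1.0, 0.0, -0.002], [0.0, -1.0, -0.001], [-0.002, 0.001, -1.0]]
ft_force: [-1.1, -0.0, -2.2]
grip_width: 0.0568
gripper_force: 32.5
```

>>> {"method": "apply_moves", "body": {"series": [[0,20,0,0,0,0,0.4],[1,37,0,0,0,0,0.4],[1,37,0,0,0,0,0.4],[1,37,0,0,0,0,0.4],[1,37,0,0,0,0,0.4],[1,37,0,0,0,0,0.4],[1,37,0,0,0,0,0.4],[1,37,0,0,0,0,0.4],[0,18,0,0,0,0,0.4],[0,0,35,0,0,0,0.4],[0,0,33,0,0,0,0.4],[0,0,0,0,0,0,0.4]]}}

```text
time_s: 22.88
position: [0.5787, 0.0233, 0.1401]
tool_rot: [[1.0, 0.001, -0.006], [0.001, -1.0, 0.001], [-0.006, -0.001, -1.0]]
ft_force: [0.3, 1.0, -2.1]
grip_width: 0.0569
gripper_force: 33.0
```

>>> {"method": "apply_moves", "body": {"series": [[0,0,0,0,0,0,0.4]]}}

```text
time_s: 23.0
position: [0.5807, 0.0232, 0.1435]
tool_rot: [[1.0, 0.001, 0.002], [0.001, -1.0, -0.0], [0.002, 0.0, -1.0]]
ft_force: [0.1, 0.0, -1.0]
grip_width: 0.0567
gripper_force: 33.0
```

```bash
python3 look.py 344 170 50 s8 yellow blue red
```

```text
[0.5807 0.0232 0.1435] [ 0.1  0.  -1. ] 0.056675607666707
yellow [334 175  21  19 329] lo [ 0.5499 -0.0072  0.0588] hi [0.6036 0.0523 0.0991] midx 0.5768
blue [335 192  19  15 222] lo [ 0.5518 -0.0092  0.0148] hi [0.6031 0.0174 0.0548] midx 0.5774
red [336 149  20  21 229] lo [ 0.5517 -0.0084  0.1313] hi [0.6018 0.0531 0.1795] midx 0.5767
```

View pics/s8.png

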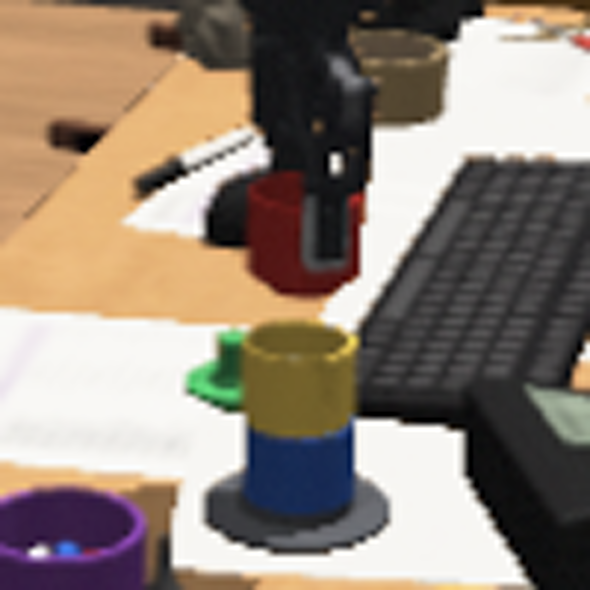

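Red (crop (303,235)) is above yellow (300,380), about 1–2 mm toward +x. Correct that and lower it.

>>> {"method": "apply_moves", "body": {"series": [[-1.5,0,13,0,0,0,0.4],[0,0,7,0,0,0,0.4],[0,0,5,0,0,0,0.4],[0,0,4,0,0,0,0.4],[0,0,3,0,0,0,0.4],[0,0,2,0,0,0,0.4],[0,0,2,0,0,0,0.4],[0,0,1,0,0,0,0.4],[0,0,0,0,0,0,0.4]]}}

```text
time_s: 24.18
position: [0.5791, 0.0229, 0.1063]
tool_rot: [[1.0, 0.0, 0.002], [0.0, -1.0, -0.001], [0.002, 0.001, -1.0]]
ft_force: [-1.2, -1.4, 5.2]
grip_width: 0.0571
gripper_force: 33.7
```

>>> {"method": "apply_moves", "body": {"series": [[0,0,1,0,0,0,0.4],[0,0,0,0,0,0,0.4],[0,0,0,0,0,0,0.4]]}}

```text
time_s: 24.55
position: [0.5793, 0.0228, 0.1062]
tool_rot: [[1.0, 0.001, 0.003], [0.001, -1.0, -0.001], [0.003, 0.001, -1.0]]
ft_force: [-2.9, -1.8, 11.5]
grip_width: 0.0566
gripper_force: 34.2
```

>>> {"method": "apply_moves", "body": {"series": [[0,0,-1,0,0,0,0.4],[0,0,0,0,0,0,0.9],[0,0,0,0,0,0,0.9],[0,0,0,0,0,0,0.9],[0,0,0,0,0,0,0.9],[0,0,-20,0,0,0,0.9],[0,0,-40,0,0,0,1],[0,0,-50,0,0,0,1],[1,-20,-10,0,0,0,1],[2,-45,0,0,0,0,1],[3,-45,0,0,0,0,1],[3,-37,0,0,0,0,1]]}}

```text
time_s: 26.05
position: [0.5871, 0.1724, 0.2244]
tool_rot: [[1.0, 0.001, -0.002], [0.001, -1.0, 0.0], [-0.002, -0.0, -1.0]]
ft_force: [-0.3, -0.4, 0.1]
grip_width: 0.0857
gripper_force: 0.0
```

>>> {"method": "apply_moves", "body": {"series": [[0,0,50,0,0,0,0.7],[0,0,50,0,0,0,0.7],[0,0,40,0,0,0,0.7],[0,0,0,0,0,0,0.7],[0,0,0,0,0,0,0.7]]}}

```text
time_s: 26.68
position: [0.5883, 0.1705, 0.0867]
tool_rot: [[1.0, 0.001, 0.002], [0.001, -1.0, 0.0], [0.002, -0.0, -1.0]]
ft_force: [0.6, 0.9, 0.8]
grip_width: 0.0597
gripper_force: 0.0
```

```bash
python3 look.py 344 170 50 s9 yellow blue red green
```

```text
[0.5883 0.1705 0.0867] [0.6 0.9 0.8] 0.059712019803418295
yellow [334 178  21  16 226] lo [ 0.5499 -0.0077  0.0585] hi [0.6028 0.023  0.0965] midx 0.5764
blue [335 192  19  15 224] lo [ 0.5518 -0.0079  0.0151] hi [0.6031 0.0159 0.0552] midx 0.5775
red [335 161  20  20 332] lo [ 0.5514 -0.0068  0.1011] hi [0.6045 0.0523 0.1412] midx 0.5779
green [326 177   9  12  68] lo [0.5503 0.0315 0.0079] hi [0.5892 0.1814 0.0758] midx 0.5697
```

View pics/s9.png

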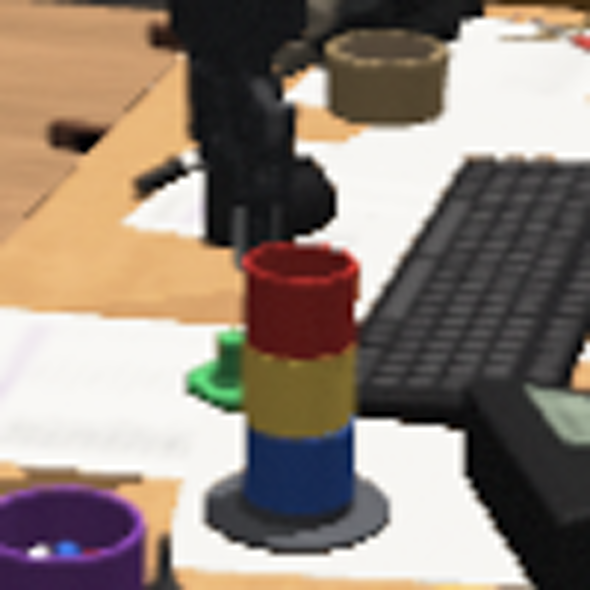

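The stack of three is straight with no gaps (red at crop (300,300)), and the gripper is over the lid. Descend to the knob and grip.

>>> {"method": "apply_moves", "body": {"series": [[0,0,25,0,0,0,0.7],[0,0,25,0,0,0,0.7],[0,0,14,0,0,0,0.7],[0,0,4,0,0,0,0.7],[0,0,0,0,0,0,0.7],[0,0,0,0,0,0,0.1],[0,0,0,0,0,0,0.1],[0,0,0,0,0,0,0.1],[0,0,0,0,0,0,0.1],[0,0,0,0,0,0,0.1],[0,0,0,0,0,0,0.1],[0,0,0,0,0,0,0.1]]}}

```text
time_s: 28.22
position: [0.5879, 0.1702, 0.018]
tool_rot: [[1.0, 0.001, 0.001], [0.001, -1.0, 0.0], [0.001, -0.0, -1.0]]
ft_force: [-1.6, 0.2, 5.9]
grip_width: 0.0212
gripper_force: 29.4
```

>>> {"method": "apply_moves", "body": {"series": [[0,0,-10,0,0,0,0.1],[0,0,-25,0,0,0,0.1],[0,0,-45,0,0,0,0.1],[0,0,-50,0,0,0,0.1],[0,0,-40,0,0,0,0.1],[0,0,-15,0,0,0,0.1],[-1,20,0,0,0,0,0.1],[-2,35,0,0,0,0,0.1],[-2,38,0,0,0,0,0.1],[-2,34,0,0,0,0,0.1],[-1,20,0,0,0,0,0.1],[0,0,0,0,0,0,0.1]]}}

```text
time_s: 29.72
position: [0.5793, 0.0218, 0.2013]
tool_rot: [[1.0, -0.002, -0.002], [-0.002, -1.0, 0.0], [-0.002, -0.0, -1.0]]
ft_force: [0.0, 0.1, -1.1]
grip_width: 0.0213
gripper_force: 29.5
```

>>> {"method": "apply_moves", "body": {"series": [[0,0,10,0,0,0,0.1],[0,0,0,0,0,0,0.1],[0,0,0,0,0,0,0.1]]}}

```text
time_s: 30.1
position: [0.5797, 0.0238, 0.1922]
tool_rot: [[1.0, 0.002, -0.0], [0.002, -1.0, 0.0], [-0.0, -0.0, -1.0]]
ft_force: [0.9, -0.8, -0.7]
grip_width: 0.0212
gripper_force: 29.5
```

```bash
python3 look.py 344 160 50 s10 red green
```

```text
[0.5797 0.0238 0.1922] [ 0.9 -0.8 -0.7] 0.021227752458057574
red [336 161  19  20 329] lo [ 0.5517 -0.0075  0.1013] hi [0.6045 0.053  0.141 ] midx 0.5781
green [336 140  20  15 112] lo [ 0.5533 -0.0052  0.1769] hi [0.605  0.0368 0.207 ] midx 0.5791
```

View pics/s10.png

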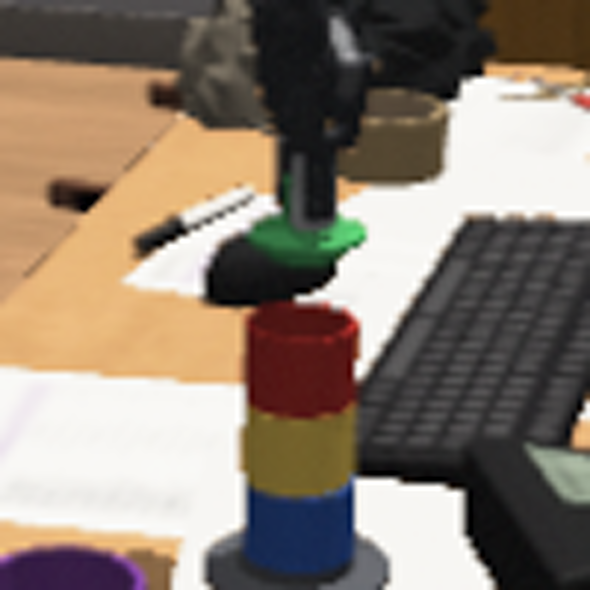

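The lid (crop (306,240)) is upright above red (302,360). Lower it.

>>> {"method": "apply_moves", "body": {"series": [[-1,1,18,0,0,0,0.1],[0,0,9,0,0,0,0.1],[0,0,5,0,0,0,0.1],[0,0,4,0,0,0,0.1],[0,0,3,0,0,0,0.1],[0,0,2,0,0,0,0.1],[0,0,1,0,0,0,0.1],[0,0,0,0,0,0,0.1]]}}

```text
time_s: 31.15
position: [0.5787, 0.0221, 0.1504]
tool_rot: [[1.0, 0.0, 0.0], [0.0, -1.0, -0.0], [0.0, 0.0, -1.0]]
ft_force: [-0.5, -0.1, -1.2]
grip_width: 0.0214
gripper_force: 29.5
```

>>> {"method": "apply_moves", "body": {"series": [[0,0,1,0,0,0,0.1],[0,0,0,0,0,0,0.1],[0,0,0,0,0,0,0.1]]}}

```text
time_s: 31.52
position: [0.5789, 0.022, 0.1498]
tool_rot: [[1.0, 0.0, 0.001], [0.0, -1.0, -0.0], [0.001, 0.0, -1.0]]
ft_force: [-0.1, -0.8, 4.3]
grip_width: 0.0209
gripper_force: 29.7
```

Contact came at the expected height of 0.150. Release and back off.

>>> {"method": "apply_moves", "body": {"series": [[0,0,0,0,0,0,0.7],[0,0,0,0,0,0,0.7],[0,0,0,0,0,0,0.7],[0,0,0,0,0,0,0.7],[0,0,-20,0,0,0,0.7],[0,0,-30,0,0,0,0.7],[0,0,-40,0,0,0,0.7],[0,-30,0,0,0,0,0.7],[0,-40,0,0,0,0,0.7],[0,-40,0,0,0,0,0.7],[0,0,0,0,0,0,0.7],[0,0,0,0,0,0,0.7]]}}

```text
time_s: 33.02
position: [0.5786, 0.1318, 0.2392]
tool_rot: [[1.0, 0.001, -0.0], [0.001, -1.0, -0.0], [-0.0, 0.0, -1.0]]
ft_force: [0.5, -0.4, -0.6]
grip_width: 0.0598
gripper_force: 0.0
```

```bash
python3 look.py 344 190 80 s11 red green yellow
```

```text
[0.5786 0.1318 0.2392] [ 0.5 -0.4 -0.6] 0.059830528486555706
red [336 166  19  15 223] lo [ 0.5514 -0.0065  0.1009] hi [0.6001 0.0189 0.1384] midx 0.5758
green [336 153  19  14 172] lo [ 0.554  -0.0059  0.0097] hi [0.7064 0.4204 0.1722] midx 0.6302
yellow [336 180  19  14 210] lo [ 0.551  -0.0082  0.0587] hi [0.6026 0.014  0.0946] midx 0.5768
yellow [369 220   8   8  58] lo [ 0.5805 -0.2057  0.049 ] hi [ 0.6016 -0.1739  0.0555] midx 0.5911
yellow [ 382  230   37   40 1139] lo [ 0.5728 -0.3536  0.0153] hi [ 0.6503 -0.273   0.0732] midx 0.6116
```

View pics/s11.png

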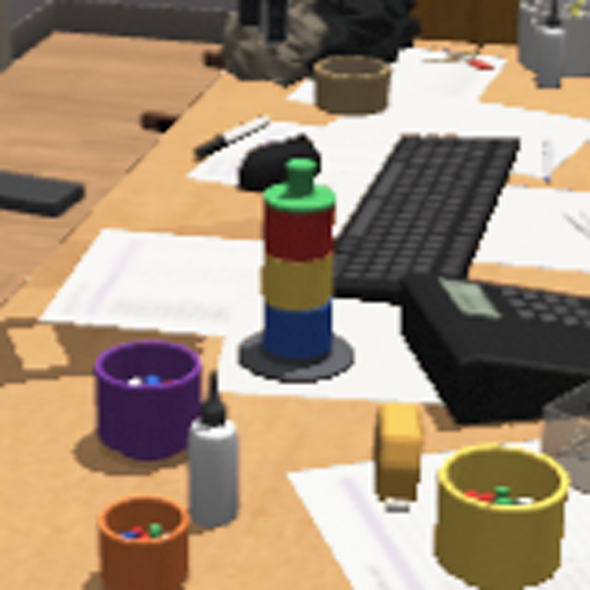

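The stack is complete and straight: green lid at crop (300,190), red, yellow and blue below it on the base at (297,355). The knob top is at 0.172 m, as expected. The glue at (213,470) and the tape measure at (398,450) have not moved.

```bash
python3 -c "
from rig import env
print(env.close_job())"
```

```text
the job is handed in; nothing more can be done
None
```

The desk organiser is assembled on its base (blue, yellow, red, then the green lid), each piece upright and seated; the glue bottle and tape measure were left where they stood, and the job was handed in after about 33 s on the robot's clock.

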